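# Post the specimen pots and tip the hopper

### The arm

A 6-joint arm with a two-finger parallel gripper is mounted at the origin on the work surface. World frame = base frame: x ahead of the robot, y to its left, z up, the work surface at z = 0. Lengths are in m, angles in rad, forces in N, time in s.
With the tool pointing down it reaches from about 0.25 to 0.775 m from the base axis. Payload 4 kg.
Tool frame: the origin (TCP) lies at the very end of the fingers, on their centre line; the grasp point (between the pads) lies 19 mm behind it; z points along the fingers, y is the direction in which the jaws open and shut (so a half turn about z gives the same grasp; the last joint's range is limited). The gripper opens to 94 mm and grips with 3 to 60 N. Pads are 16 mm wide; open, the fingers measure 119 mm over their backs; the gripper's body (75 mm by 177 mm) begins 78 mm behind the grasp point.
Start: joints at [1.192, 0.087, 1.371, -0, 1.684, -0.103], TCP at [0.15, 0.529, 0.206] pointing down, gripper open.
Joint ranges: [-3.1, 3.1], [-0.76, 2.03], [0.27, 2.55], [-1.08, 4.22], [0.17, 2.65], [-2.57, 2.57]. Speed limits (rad/s): [2.79, 2.79, 3.14, 3.14, 3.14, 3.14].

### API

Orientations are given as [roll, pitch, yaw] about the fixed x, y, z axes, in that order (R = Rz(yaw) Ry(pitch) Rx(roll)).
In Python, from bench import robot, cams, models gives the robot as it stands.
- The arm moves only by the tool step_arm, never from a script. Its argument "series" is a list of rows, each a list of 5 numbers: the gripper command: -1 is shut, 1 is fully open, values between are in proportion, then the shift along the tool's x, y, z in mm, then the turn about the tool's z in degrees. A call has 1 to 20 rows; each row is the pose to reach, as a shift and turn from the pose commanded when the call began, along the tool's axes at that moment; what a row does not reach only later rows make up. A row lasts 1/8 s, in which the tool goes at most 62.5 mm and 10.7 degrees, less where a joint would pass 70% of its speed; a pose out of reach is approached as far as the arm can. A call with a gripper value outside its range is refused whole. The fingers move at their own pace and stop on an object; the grip force is fixed at half the most. Time passes only in rows, so rows that repeat a pose let the fingers close. It gives the time, the measured TCP pose, the force and the opening at its end, in the units of the state.
- robot.get_obs(): the state, without advancing time (a new reading comes with each control period).
- cams.snapshot(name): name is "side" or "top" or "wrist"; returns a dict with "pixels" (420x560x3 uint8, red, green, blue), "fov_y" (degrees; the focal length in pixels is half the picture's height over the tangent of half this angle, whatever the lens; pixels are square), "cx", "cy" (the principal point, pixels), "R" (3x3) and "t" (3): a world point X has camera coordinates R X + t. Camera axes: x right, y down, z forward; pixel columns grow to the right and rows downward; lengths in m; the calibration is good to about 2 mm. The wrist camera is an equidistant fisheye: a pixel r from the principal point sees the ray r / f radians off the axis. A picture is of the moment at which its call begins. There is no depth.
- robot.close_job(): hands the job in, once; it reports no verdict.
Trained networks look in a picture, given as the dict that the camera call returned (one of the last four; its "shot" number tells which), for a name from the list of things; names that differ only in an ending like _2 or _b are one class to them, and where a whole thing is asked for, a point or a joint stands for the part that bears it (a point fixed in the world has none). Each returns a list of dicts, best first, with "p" (0 to 1); they miss things now and then, are a little off and sometimes report something else, mostly with a low value. They report only what shows in the picture. A call takes as long as a camera call. They do not tell look-alikes from the thing itself.
- models.find_in(picture, label): "position" ([x, y, z] in m, in world coordinates, good to about 4 mm: the middle of the surface that is visible of it).
- models.pinpoint(picture, label): "position" ([x, y, z] in m, in world coordinates, good to about 4 mm: a listed point, or the origin of a listed thing).
The state is a dict: "time": time; "joint_positions": joint angles; "qvel": joint speeds; "joint_torque": joint torques, N m; "tool_pos": TCP position; "ee_rot": TCP orientation; "wrist_force": force on the tool from outside, world axes, zero at the start; "wrist_torque": the same for the moment, N m; "width": finger opening in m.
Only numpy, scipy, OpenCV 4.12 (cv2) and the standard library are available. Lean on these libraries where they do the work, as an engineer would, in place of code of your own. Each camera call takes 0.05 s, during which the arm holds its last target. There are 200 camera calls.

### The job

Slide the sample cabinet's shutter fully open and push every small specimen pot standing on the bench down through the sprung flap, so that the flap snaps shut behind it. When all the pots are in the hopper and not before, pull the lever right through its stroke to tip them into the bin below and ease it gently back home without letting it fly, then slide the shutter fully shut over the flap again. Leave the other things on the bench where they are.

Things in the scene. Friction and masses are not known exactly. Their poses are not given: they have to be found in the camera images.
- box: sample cabinet fixed to the bench, clear-sided, 245 mm high. Origin on the bench below the mouth's middle; its x points away from the robot, y to the robot's left; turned a little about z. Flat top: x -68..72, y -100..160 mm. Below the flap is the hopper with the pan (pot centres 100 to 225 mm up; it slopes to the left and is slick, so pots slide left), under it the bin (pot centres below 95 mm), reaching x = -143 mm at the front under a clear cover
- mouth (a point): centre of the mouth in the cabinet's top, in the plane of the top face (245 mm up). The mouth is 60 mm along the cabinet's x, 90 mm along its y, and shut by a sprung flap: two level steel leaves, each 30 x 87 mm, hinged on the two long edges (x = -30, +30 mm), opening downward
- leaf_near (a joint): near flap leaf (rad): 0 shut and level, grows pushed down, to 1.45; sprung shut with 0.05 N m. A pot set on the flap does not open it; some 8 to 10 N down on the pot do. The smooth leaves may pinch a pot half-way: push it on (say with shut fingers on its lid) till its lid is about 30 mm below the top face; then it drops and the leaves snap shut
- leaf_far (a joint): far flap leaf, as leaf_near
- shutter (a joint): flat steel shutter (74 x 98 mm, 4 mm high) on the cabinet's top: 0 m = covers the mouth fully, slides along the cabinet's +y (to the robot's left) to 0.100 m = mouth wholly free; stiff (2 N), stays where it is left
- shutter_knob (a point): the shutter's upright black round knob, 18 mm diameter: this point is at mid-height, 18 mm above the cabinet's top; the knob's top is 32 mm above the cabinet's top
- lever (a joint): tipping lever at the cabinet's right side (-y), on one shaft with the hopper's pan: 0 rad = home (leaning 0.25 rad away from the robot), grows as the grip is pulled towards the robot (cabinet's -x), end stop 0.75. At 0.7 the pan is steep and the pots slide off into the bin. A spring pulls it home with 5 N at the grip, 9 N at the stop; let go, it flies back
- lever_grip (a point): middle of the free part of the lever's black grip, a level round bar of 16 mm diameter and 70 mm length along the cabinet's y; 276 mm above the bench at home. The lever's steel arm joins the bar 37 mm nearer the cabinet; below this point the bar is free. It moves on a circle of radius 130 mm about lever_hinge, in the cabinet's x-z plane
- lever_hinge (a point): point of the lever's fixed axis (along the cabinet's y) level with the grip's middle, 150 mm above the bench
- pot1_c (a point): specimen pot 1, white with a white screw lid, a round cylinder of 32 mm diameter and 40 mm height, about 50 g; the point is its centre, 20 mm above its underside; its z is the pot's axis, up when upright. Two to four pots stand on the bench left of the cabinet; absent ones are None
- pot2_c (a point): specimen pot 2, white with a white screw lid, a round cylinder of 32 mm diameter and 40 mm height, about 50 g; the point is its centre, 20 mm above its underside; its z is the pot's axis, up when upright. Two to four pots stand on the bench left of the cabinet; absent ones are None
- pot3_c (a point): specimen pot 3, white with a white screw lid, a round cylinder of 32 mm diameter and 40 mm height, about 50 g; the point is its centre, 20 mm above its underside; its z is the pot's axis, up when upright. Two to four pots stand on the bench left of the cabinet; absent ones are None
- pot4_c (a point): specimen pot 4, white with a white screw lid, a round cylinder of 32 mm diameter and 40 mm height, about 50 g; the point is its centre, 20 mm above its underside; its z is the pot's axis, up when upright. Two to four pots stand on the bench left of the cabinet; absent ones are None
- tall_bottle: amber bottle 44 mm diameter, 80 mm high, not part of the job; origin at the centre of its underside
- beaker: glass beaker 56 mm diameter, 60 mm high, not part of the job; origin at the centre of its underside
- dishes: pair of stacked glass dishes 60 mm diameter, 30 mm high, not part of the job; origin at the centre of its underside
- mug: white mug 80 mm diameter, 90 mm high with a handle, not part of the job; origin at the centre of its underside
- slide_case: grey slide case 70 x 120 x 30 mm, not part of the job; origin at the centre of its underside
There are look-alikes about, which are no part of the job. Leave any brown look-alike of the part that bears pot4_c alone.

How it is judged:
On the way, in this order (a step that is already met when the one before it is completed fails the run):
1. shutter slid open (value of joint shutter above 0.085 m), for 0.2 s.
2. all pots through the flap and in the hopper, both flap leaves shut (x of pot1_c in the frame of box between -0.064 and 0.07 m and y of pot1_c in the frame of box between -0.1 and 0.16 m and z of pot1_c in the frame of box between 0.1 and 0.23 m and x of pot2_c in the frame of box between -0.064 and 0.07 m and y of pot2_c in the frame of box between -0.1 and 0.16 m and z of pot2_c in the frame of box between 0.1 and 0.23 m and x of pot3_c in the frame of box between -0.064 and 0.07 m and y of pot3_c in the frame of box between -0.1 and 0.16 m and z of pot3_c in the frame of box between 0.1 and 0.23 m and x of pot4_c in the frame of box between -0.064 and 0.07 m and y of pot4_c in the frame of box between -0.1 and 0.16 m and z of pot4_c in the frame of box between 0.1 and 0.23 m and value of joint each of leaf_near, leaf_far below 0.08 rad), for 0.2 s.
3. lever pulled through its stroke (value of joint lever above 0.62 rad), for 0.2 s.
4. lever eased back home, all pots in the bin (value of joint lever below 0.06 rad and x of pot1_c in the frame of box between -0.143 and 0.07 m and y of pot1_c in the frame of box between -0.1 and 0.16 m and z of pot1_c in the frame of box between 0 and 0.095 m and x of pot2_c in the frame of box between -0.143 and 0.07 m and y of pot2_c in the frame of box between -0.1 and 0.16 m and z of pot2_c in the frame of box between 0 and 0.095 m and x of pot3_c in the frame of box between -0.143 and 0.07 m and y of pot3_c in the frame of box between -0.1 and 0.16 m and z of pot3_c in the frame of box between 0 and 0.095 m and x of pot4_c in the frame of box between -0.143 and 0.07 m and y of pot4_c in the frame of box between -0.1 and 0.16 m and z of pot4_c in the frame of box between 0 and 0.095 m), for 0.2 s.
5. shutter slid shut (value of joint shutter below 0.012 m), for 0.2 s.
At the end, for the whole second after the job is handed in: every present pot lies at rest in the cabinet's lower bin (its centre below 95 mm, within the cabinet), the flap leaves are shut (below 0.08 rad), the lever is home (below 0.06 rad) and the shutter covers the mouth (below 12 mm) (all of step 4 and linear speed of each of pot1, pot2, pot3, pot4 below 0.03 m/s and value of joint each of leaf_near, leaf_far below 0.08 rad and value of joint shutter below 0.012 m); the robot touches nothing.
It fails at once if the lever flies back (faster than 1.5 rad/s) instead of being eased (velocity of joint lever below -1.5 rad/s).
It fails at once if a bystander is pushed away by more than 5 cm or knocked over (distance of any of tall_bottle, beaker, dishes, mug, slide_case from where it was at the start of the episode above 0.05 m or angle between any of tall_bottle, beaker, dishes, mug, slide_case's own z axis and vertical above 0.6 rad).
Of pot1, pot2, pot3, pot4 only 2 to 4 are there at a start; the rules pass over those that are not, and their reading is None.
At some moment in a run one of pot1, pot2, pot3, pot4 may be knocked a few centimetres aside while the robot is not near it.
It also fails if it takes over 210 s, if anything falls off the work surface, if the arm or the gripper's body presses on something with over 40 N, if the wrist force passes 120 N, or if a joint passes its speed limit or range.

## Working session

There is one attempt and no reset: what is moved stays moved. The work goes in short steps, Python scripts to look and compute and a tool call to move; the robot and the scene stay as the last step left them, time stands still between calls to the robot, and variables do not carry over. Pictures are saved under pics/ and viewed, about 12 in all and at most 16, crops included, and the job is handed in when it is done.

Besides the shell and the picture viewer there is one more tool, called after "Request:" as name([rows], argument=value, ...), one row to a line, values as JSON. step_arm: Moves the arm, as the interface text tells. Its arguments: {"type":"object","properties":{"series":{"type":"array","items":{"type":"array","items":{"type":"number"}}}},"required":["series"]}

```bash
mkdir -p pics; ls
cat > h.py <<'E'
from bench import robot,cams,models
import cv2,numpy as np
from scipy.spatial.transform import Rotation as Ro
def save(p,n,crop=None,s=1):
    im=p["pixels"][:,:,::-1]
    if crop: im=im[crop[1]:crop[3],crop[0]:crop[2]]
    if s!=1: im=cv2.resize(im,None,fx=s,fy=s,interpolation=cv2.INTER_CUBIC)
    cv2.imwrite("pics/"+n,im)
def proj(p,X):
    c=p["R"]@np.array(X)+p["t"]; f=210/np.tan(np.radians(p["fov_y"]/2))
    return np.round([p["cx"]+f*c[0]/c[2],p["cy"]+f*c[1]/c[2]],0)
def ray(p,u,v,z):
    f=210/np.tan(np.radians(p["fov_y"]/2)); R=np.array(p["R"])
    d=R.T@np.array([(u-p["cx"])/f,(v-p["cy"])/f,1]); o=-R.T@np.array(p["t"])
    return o+d*(z-o[2])/d[2]
def st():
    o=robot.get_obs(); print({k:np.round(o[k],3).tolist() for k in("time","tool_pos","ee_rot","wrist_force","width")}); return o
E
python3 - <<'E'
from h import *
o=st()
for n in("top","side"):
    p=cams.snapshot(n); save(p,n+"1.png"); print(n,p["fov_y"],p["t"])
    for l in["box","mouth","shutter_knob","lever_grip","lever_hinge","pot1_c","tall_bottle","beaker","dishes","mug","slide_case"]:
        for r in models.pinpoint(p,l): print(l,np.round(r["position"],3),round(r["p"],2),proj(p,r["position"]))
E
```

```text
pics
{'time': 0.0, 'tool_pos': [0.15, 0.529, 0.204], 'ee_rot': [-3.139, -0.0, 2.866], 'wrist_force': [-0.244, -0.001, -0.025], 'width': 0.094}
top 46.01256855615613 [0.02380181 0.61383833 1.14188803]
box [0.54  0.256 0.019] 0.7 [189. 244.]
mouth [0.547 0.165 0.026] 0.65 [226. 241.]
mouth [ 0.535 -0.166  0.241] 0.61 [379. 237.]
shutter_knob [ 0.536 -0.164  0.263] 0.83 [380. 236.]
shutter_knob [0.539 0.256 0.016] 0.52 [190. 245.]
lever_grip [ 0.62  -0.321  0.277] 0.79 [462. 192.]
pot1_c [0.543 0.253 0.018] 0.66 [191. 243.]
tall_bottle [ 0.461  0.172 -0.001] 0.61 [224. 277.]
beaker [0.445 0.361 0.001] 0.75 [147. 284.]
dishes [0.457 0.267 0.002] 0.71 [185. 279.]
mug [0.587 0.385 0.003] 0.75 [140. 226.]
slide_case [ 0.723  0.025 -0.003] 0.56 [284. 173.]
side 44.738145331959615 [0.49601872 0.32706426 1.1544213 ]
box [0.456 0.17  0.   ] 0.64 [286. 311.]
mouth [ 0.534 -0.168  0.24 ] 0.63 [337. 169.]
shutter_knob [ 0.54  -0.158  0.263] 0.66 [334. 162.]
shutter_knob [0.636 0.159 0.017] 0.31 [235. 276.]
lever_grip [ 0.534 -0.169  0.245] 0.64 [337. 167.]
lever_grip [ 0.618 -0.323  0.276] 0.53 [341. 133.]
lever_hinge [ 0.618 -0.324  0.275] 0.2 [342. 133.]
tall_bottle [ 0.456  0.17  -0.   ] 0.83 [286. 311.]
beaker [ 0.446  0.358 -0.002] 0.7 [239. 359.]
dishes [0.459 0.268 0.   ] 0.68 [260. 333.]
mug [0.588 0.385 0.001] 0.58 [186. 336.]
slide_case [0.722 0.022 0.002] 0.73 [244. 246.]
```

View pics/top1.png

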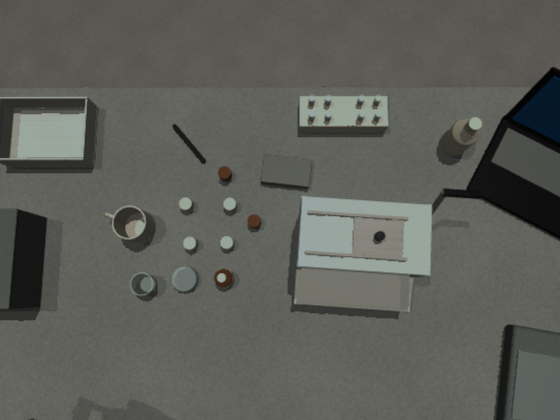

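View pics/side1.png

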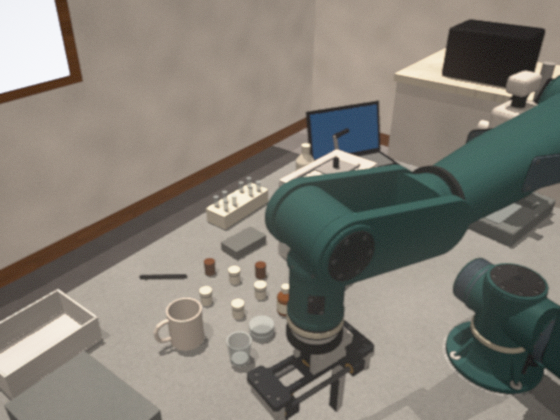

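Top picture: four white pots at pixels (185,205), (230,205), (190,244) and (226,243). Look-alikes to avoid are the brown pots at (225,174) and (254,222), and the amber bottle with its white cap at (224,279). The knob is at (380,236) and the lever grip near (462,192). In the side view the arm hides part of the scene.

Run:
```python
from h import *
p=cams.snapshot("top")
im=p["pixels"]
big=cv2.resize(im[150:300,110:480,::-1],None,fx=2.16,fy=2.16,interpolation=cv2.INTER_CUBIC); cv2.imwrite("pics/c1.png",big)
hsv=cv2.cvtColor(im,cv2.COLOR_RGB2HSV)
for l in("pot1_c",):
    for f in(models.pinpoint,models.find_in):
        for r in f(p,l): print(f.__name__,np.round(r["position"],3),round(r["p"],2))
# lid blobs
g=cv2.cvtColor(im,cv2.COLOR_RGB2GRAY)
m=((g>135)).astype(np.uint8); n,lab,s,c=cv2.connectedComponentsWithStats(m)
for i in range(1,n):
    if 30<s[i,4]<400 and 150<c[i][0]<260 and 160<c[i][1]<300: print("blob",s[i].tolist(),np.round(c[i],1),np.round(ray(p,c[i][0],c[i][1],.04),3))
q=[ray(p,u,v,.245) for u,v in[(302,199),(432,205),(430,274),(299,269)]]; print(np.round(q,3))
print("knob",np.round(ray(p,380,236,.277),3))
```

```text
call [ 0.461  0.172 -0.005] 0.51
call [0.54  0.254 0.02 ] 0.48
call [0.54  0.25  0.035] 0.5
blob [179, 197, 12, 12, 112] [184.7 202.9] [0.639 0.267 0.04 ]
blob [224, 198, 12, 12, 110] [229.2 203.3] [0.638 0.158 0.04 ]
blob [183, 237, 12, 12, 115] [188.9 242.5] [0.542 0.253 0.04 ]
blob [220, 236, 13, 12, 116] [226.1 241.8] [0.544 0.164 0.04 ]
blob [218, 274, 7, 8, 49] [220.9 277.3] [0.46  0.174 0.04 ]
[[ 0.612 -0.012  0.245]
 [ 0.6   -0.272  0.245]
 [ 0.463 -0.262  0.245]
 [ 0.472 -0.006  0.245]]
knob [ 0.534 -0.161  0.277]
```

View pics/c1.png

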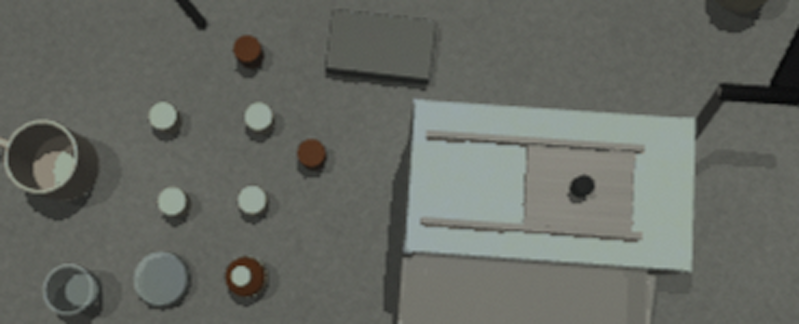

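Crop: the lids at (163,117), (258,117), (172,201) and (252,200) are plain white, so there are four pots. The brown ones and the capped amber bottle stay put. Cabinet origin is about (0.535, -0.165), yaw about -0.045. Moving to the knob.

Request:
step_arm([
  [-0.1,0,0,-60,0],
  [-0.1,-20,-20,-120,-5],
  [-0.1,-559,-563,-156,-13.2],
  [-0.1,-559,-563,-156,-13.2],
  [-0.1,-559,-563,-156,-13.2],
  [-0.1,-559,-563,-156,-13.2],
  [-0.1,-559,-563,-156,-13.2],
  [-0.1,-559,-563,-156,-13.2],
  [-0.1,-559,-563,-156,-13.2],
  [-0.1,-559,-563,-156,-13.2],
  [-0.1,-559,-563,-156,-13.2],
  [-0.1,-559,-563,-156,-13.2],
  [-0.1,-559,-563,-156,-13.2],
  [-0.1,-559,-563,-156,-13.2],
  [-0.1,-559,-563,-156,-13.2],
  [-0.1,-559,-563,-156,-13.2],
  [-0.1,-559,-563,-156,-13.2],
])

```text
time: 3.48
tool_pos: [0.5339, -0.1632, 0.3623]
ee_rot: [3.141, 0.001, 3.098]
wrist_force: [0.5, -0.2, 0.4]
width: 0.0426
```

Run:
```python
from h import *
st()
p=cams.snapshot("wrist"); save(p,"w1.png"); print(p["fov_y"],p["cx"],p["cy"],np.round(p["R"],2).tolist(),np.round(p["t"],3))
for l in("shutter_knob","mouth","lever_grip","lever_hinge","box"):
    for r in models.pinpoint(p,l): print(l,np.round(r["position"],3),round(r["p"],2))
```

```text
{'time': 3.475, 'tool_pos': [0.534, -0.163, 0.362], 'ee_rot': [3.141, 0.001, 3.098], 'wrist_force': [0.524, -0.245, 0.357], 'width': 0.043}
65.70646984690485 277.6265012287826 206.31327466322315 [[0.04, 1.0, -0.0], [0.96, -0.04, 0.26], [0.26, -0.01, -0.96]] [ 0.14 -0.59  0.4 ]
shutter_knob [ 0.539 -0.166  0.263] 0.97
mouth [ 0.534 -0.169  0.247] 0.65
lever_grip [ 0.616 -0.325  0.274] 0.61
lever_hinge [0.638 0.266 0.021] 0.34
box [ 0.445  0.356 -0.001] 0.71
```

View pics/w1.png

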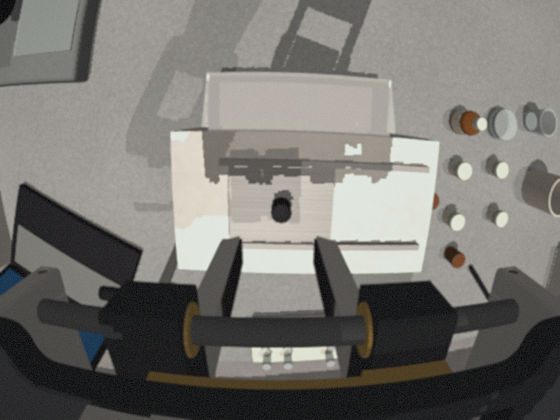

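Wrist picture: the knob at (281,209) lies between the open fingers, on the shutter between the two rails. Its position matches the earlier readings. Gripping it and sliding it open.

Request:
step_arm([
  [-0.1,-2,-1,50,0],
  [-0.1,-2,-1,90,0],
  [-0.1,-2,-1,110,0],
  [-0.1,-2,-1,110,0],
  [-1,-2,-1,110,0],
  [-1,-2,-1,110,0],
  [-1,-2,-1,110,0],
  [-1,-2,12,110,0],
  [-1,-2,30,110,0],
  [-1,-2,48,110,0],
  [-1,-2,66,110,0],
  [-1,-2,84,110,0],
  [-1,-2,94,110,0],
  [-1,-2,100,110,0],
  [-1,-2,100,110,0],
])

```text
time: 5.65
tool_pos: [0.543, -0.0659, 0.2517]
ee_rot: [-3.137, 0.006, 3.096]
wrist_force: [7.1, -7.0, -1.9]
width: 0.0173
```

Run:
```python
from h import *
st()
p=cams.snapshot("wrist"); save(p,"w2.png")
for l in("shutter_knob","mouth"):
    for r in models.pinpoint(p,l): print(l,np.round(r["position"],3),round(r["p"],2))
```

```text
{'time': 5.65, 'tool_pos': [0.543, -0.066, 0.252], 'ee_rot': [-3.137, 0.006, 3.096], 'wrist_force': [7.114, -6.974, -1.943], 'width': 0.017}
shutter_knob [ 0.544 -0.068  0.262] 0.86
mouth [ 0.544 -0.07   0.261] 0.66
mouth [ 0.534 -0.168  0.246] 0.59
```

View pics/w2.png

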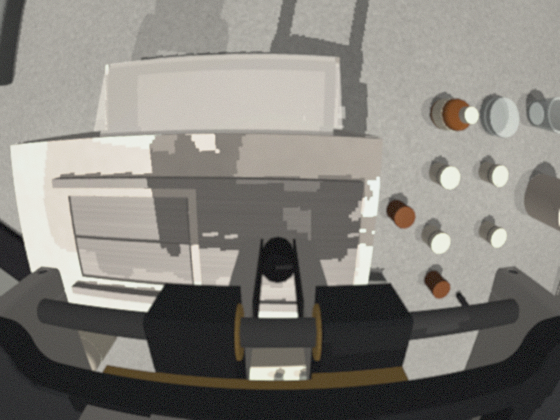

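Wrist picture: the knob at (277,258) is in the fingers, and the whole flap (two leaves, about (72..195, 195..280)) is free. The shutter is at its stop. Releasing, then going above the nearest pot.

Request:
step_arm([
  [-0.1,0,0,0,0],
  [-0.1,0,0,0,0],
  [-0.1,0,0,-50,0],
  [0.1,0,10,-80,0],
  [0.1,8,70,-60,0],
  [0.1,8,130,-30,0],
  [0.1,8,190,20,0],
  [0.1,8,229,80,0],
  [0.1,8,229,120,0],
  [0.1,8,229,120,0],
  [0.1,8,229,120,0],
])

```text
time: 7.18
tool_pos: [0.5439, 0.1642, 0.1334]
ee_rot: [3.141, 0.002, 3.096]
wrist_force: [-0.3, -0.5, 0.2]
width: 0.0522
```

```bash
cat > look.py <<'E'
from h import *
import sys
def fray(p,u,v,z):
    f=210/np.tan(np.radians(p["fov_y"]/2)); R=np.array(p["R"]); d=np.array([u-p["cx"],v-p["cy"]]); r=np.hypot(*d); th=r/f
    c=np.r_[np.sin(th)*d/max(r,1e-9),np.cos(th)]; w=R.T@c; o=-R.T@np.array(p["t"]); return o+w*(z-o[2])/w[2]
def pots(p,zmin=135):
    im=p["pixels"]; g=im.min(2); m=(g>zmin).astype(np.uint8); n,lab,s,c=cv2.connectedComponentsWithStats(m)
    fn=fray if p["fov_y"]>60 else ray
    for i in range(1,n):
        if 25<s[i,4]<900:
            X=fn(p,*c[i],.04)
            if .4<X[0]<.75 and .08<X[1]<.36: print("blob",s[i,4],np.round(c[i],0),np.round(X,3))
if __name__=="__main__":
    o=st()
    w=cams.snapshot("wrist")
    for r in models.pinpoint(w,"pot1_c"): print("net",np.round(r["position"],3),round(r["p"],2))
    t=cams.snapshot("top")
    pots(t,115)
    for r in models.pinpoint(t,"pot1_c"): print("nettop",np.round(r["position"],3),round(r["p"],2))
    if len(sys.argv)>1: save(w if sys.argv[2]=="w" else t,sys.argv[1])
E
python3 look.py w3.png w
```

```text
{'time': 7.175, 'tool_pos': [0.544, 0.164, 0.133], 'ee_rot': [3.141, 0.002, 3.096], 'wrist_force': [-0.28, -0.537, 0.249], 'width': 0.052}
net [0.542 0.25  0.018] 0.81
blob 46 [233. 202.] [0.641 0.15  0.04 ]
blob 296 [186. 278.] [0.459 0.258 0.04 ]
blob 142 [147. 284.] [0.444 0.349 0.04 ]
nettop [0.541 0.257 0.016] 0.52
nettop [ 0.535 -0.167  0.246] 0.44
```

View pics/w3.png

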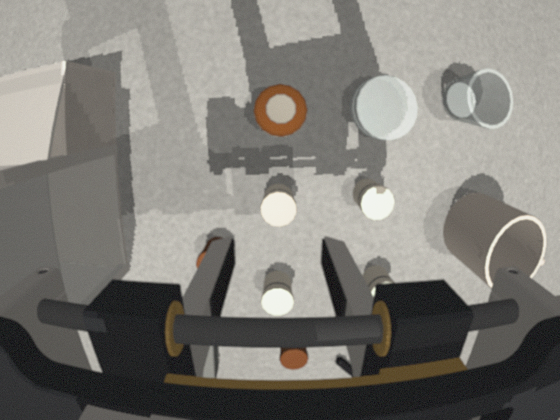

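Wrist picture: the target pot's lid at (278,209) is centred between the fingers. The amber bottle with its cap is separate at (280,108). Grasping.

Request:
step_arm([
  [0.1,-1,0,55,0],
  [0.1,-1,0,105,0],
  [0.1,-1,0,118,0],
  [0.1,-1,0,118,0],
  [-1,-1,0,118,0],
  [-1,-1,0,118,0],
  [-1,-1,0,118,0],
  [-1,-1,0,80,0],
  [-1,-1,0,20,0],
  [-1,-1,0,-40,0],
  [-1,-1,0,-100,0],
  [-1,-1,0,-160,0],
  [-1,-2,-20,-188,0],
  [-1,-3,-80,-188,0],
  [-1,-4,-140,-188,0],
  [-1,-5,-200,-188,0],
  [-1,-6,-260,-188,0],
  [-1,-7,-310,-188,0],
  [-1,-7,-330,-188,0],
  [-1,-7,-330,-180,0],
])

```text
time: 9.88
tool_pos: [0.5354, -0.1664, 0.3117]
ee_rot: [3.141, 0.001, 3.094]
wrist_force: [0.4, 0.2, -0.6]
width: 0.0314
```

Run:
```python
from h import *
st()
p=cams.snapshot("wrist"); save(p,"w4.png")
for l in("mouth","pot1_c"):
    for r in models.pinpoint(p,l): print(l,np.round(r["position"],3),round(r["p"],2))
```

```text
{'time': 9.875, 'tool_pos': [0.535, -0.166, 0.312], 'ee_rot': [3.141, 0.001, 3.094], 'wrist_force': [0.352, 0.217, -0.647], 'width': 0.031}
mouth [ 0.532 -0.166  0.249] 0.57
mouth [ 0.46   0.266 -0.   ] 0.37
pot1_c [0.541 0.248 0.02 ] 0.65
```

View pics/w4.png

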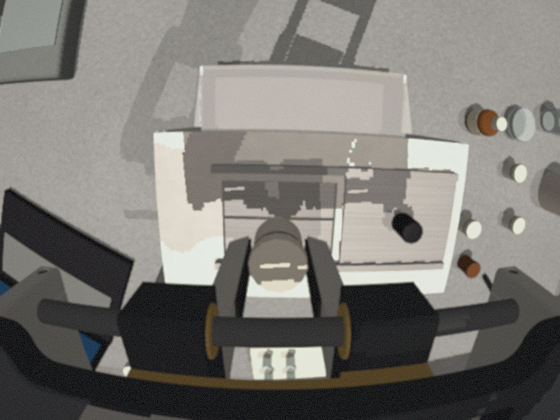

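Run:
```python
from look import *
p=cams.snapshot("wrist")
for u,v in((223,181),(341,181),(222,217),(335,219),(281,218)): print(u,v,np.round(fray(p,u,v,.245),3))
```

```text
223 181 [ 0.503 -0.205  0.245]
341 181 [ 0.507 -0.114  0.245]
222 217 [ 0.532 -0.208  0.245]
335 219 [ 0.537 -0.119  0.245]
281 218 [ 0.534 -0.162  0.245]
```

Wrist picture: the pot is held at (278,245), over the flap, whose seam is at row 218 and near edge at row 181. My rays put the mouth's centre at about (0.535, -0.163), in agreement. Pushing through.

Request:
step_arm([
  [-1,0,2,45,0],
  [-1,0,2,55,0],
  [-1,0,2,63,0],
  [-1,0,2,71,0],
  [-1,0,2,79,0],
  [-1,0,2,87,0],
  [-1,0,2,95,0],
  [-1,0,2,103,0],
  [-1,0,2,111,0],
  [-1,0,2,118,0],
  [-1,0,2,123,0],
  [-1,0,2,123,0],
])

```text
time: 11.58
tool_pos: [0.535, -0.1637, 0.1876]
ee_rot: [3.141, -0.001, 3.096]
wrist_force: [-0.4, 0.4, -2.8]
width: 0.0316
```

Request:
step_arm([
  [-0.05,0,0,0,0],
  [-0.05,0,0,0,0],
  [-0.05,0,0,0,0],
  [-0.05,0,0,0,0],
  [-0.05,0,0,-30,0],
  [-0.05,0,0,-70,0],
  [-0.05,0,0,-123,0],
  [-0.05,0,0,-123,0],
])

```text
time: 12.58
tool_pos: [0.5371, -0.1645, 0.3176]
ee_rot: [-3.138, 0.011, 3.097]
wrist_force: [0.2, -0.3, 0.1]
width: 0.0447
```

Run:
```python
from h import *
st()
p=cams.snapshot("wrist"); save(p,"w5.png",(140,60,480,300),2)
```

```text
{'time': 12.575, 'tool_pos': [0.537, -0.164, 0.318], 'ee_rot': [-3.138, 0.011, 3.097], 'wrist_force': [0.195, -0.292, 0.078], 'width': 0.045}
```

View pics/w5.png

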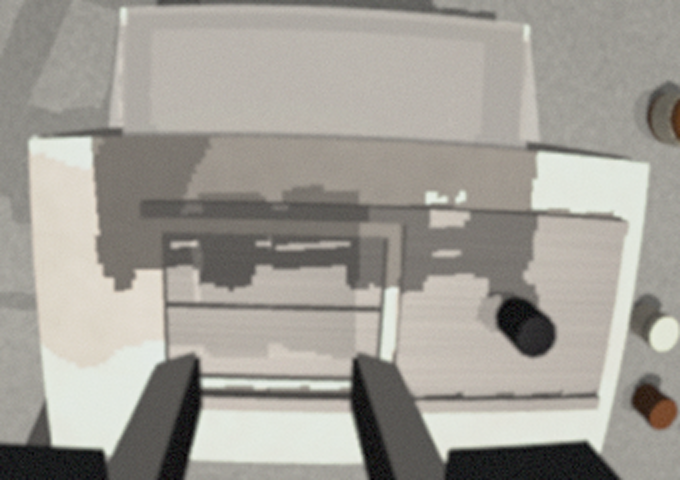

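Crop: both leaves are shut and level (seam at (275,306)), and the pot has gone down. Next pot.

Request:
step_arm([
  [-0.05,-10,40,0,0],
  [-0.05,-25,95,0,0],
  [-0.05,-40,150,0,0],
  [0.1,-55,205,20,0],
  [0.1,-70,260,70,0],
  [0.1,-87,310,120,0],
  [0.1,-87,326,180,0],
  [0.1,-87,326,180,0],
  [0.1,-87,326,180,0],
  [0.1,-87,326,180,0],
])

```text
time: 13.88
tool_pos: [0.6386, 0.1569, 0.1345]
ee_rot: [3.141, 0.005, 3.095]
wrist_force: [0.2, -0.9, -1.1]
width: 0.0519
```

```bash
cat >> look.py <<'E'
    print("wrist"); pots(w,100)
E
python3 look.py w6.png w
```

```text
{'time': 13.875, 'tool_pos': [0.639, 0.157, 0.135], 'ee_rot': [3.141, 0.005, 3.095], 'wrist_force': [0.218, -0.92, -1.136], 'width': 0.052}
net [0.545 0.25  0.018] 0.82
blob 89 [186. 204.] [0.636 0.263 0.04 ]
blob 34 [225. 204.] [0.635 0.168 0.04 ]
blob 150 [147. 284.] [0.444 0.349 0.04 ]
nettop [0.542 0.256 0.018] 0.62
wrist
blob 39 [284.   1.] [0.458 0.17  0.04 ]
blob 37 [241. 157.] [0.592 0.128 0.04 ]
blob 59 [279. 186.] [0.618 0.159 0.04 ]
```

View pics/w6.png

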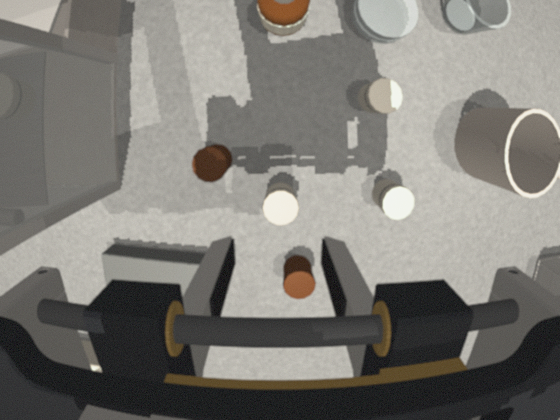

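Wrist picture: the pot's lid at (281,208) is between the fingers in the same place as the last one. The brown ones at (211,163) and (299,283) are clear of the fingers. Grasp and carry.

Request:
step_arm([
  [0.1,0,0,55,0],
  [0.1,0,0,105,0],
  [0.1,0,0,118,0],
  [0.1,0,0,118,0],
  [-1,0,0,118,0],
  [-1,0,0,118,0],
  [-1,0,0,118,0],
  [-1,0,0,80,0],
  [-1,0,0,20,0],
  [-1,0,0,-40,0],
  [-1,0,0,-100,0],
  [-1,0,0,-160,0],
  [-1,5,-20,-188,0],
  [-1,18,-70,-188,0],
  [-1,32,-125,-188,0],
  [-1,47,-180,-188,0],
  [-1,62,-235,-188,0],
  [-1,76,-290,-188,0],
  [-1,87,-326,-188,0],
  [-1,87,-326,-188,0],
])

```text
time: 16.58
tool_pos: [0.5344, -0.166, 0.3196]
ee_rot: [-3.141, 0.0, 3.092]
wrist_force: [-0.0, 0.6, -1.0]
width: 0.0313
```

Request:
step_arm([
  [-1,0,0,50,0],
  [-1,0,0,63,0],
  [-1,0,0,71,0],
  [-1,0,0,79,0],
  [-1,0,0,87,0],
  [-1,0,0,95,0],
  [-1,0,0,103,0],
  [-1,0,0,111,0],
  [-1,0,0,119,0],
  [-1,0,0,127,0],
  [-1,0,0,131,0],
  [-1,0,0,131,0],
  [-0.05,0,0,131,0],
  [-0.05,0,0,131,0],
  [-0.05,0,0,131,0],
  [-0.05,0,0,131,0],
  [-0.05,0,0,95,0],
  [-0.05,0,0,50,0],
  [-0.05,0,0,0,0],
  [-0.05,0,0,0,0],
])

```text
time: 19.08
tool_pos: [0.537, -0.1644, 0.3254]
ee_rot: [-3.138, 0.011, 3.097]
wrist_force: [0.1, -0.2, 0.3]
width: 0.0448
```

Run:
```python
from h import *
st()
p=cams.snapshot("wrist"); save(p,"w7.png",(140,60,560,300),1.8)
```

```text
{'time': 19.075, 'tool_pos': [0.537, -0.164, 0.325], 'ee_rot': [-3.138, 0.011, 3.097], 'wrist_force': [0.142, -0.17, 0.339], 'width': 0.045}
```

View pics/w7.png

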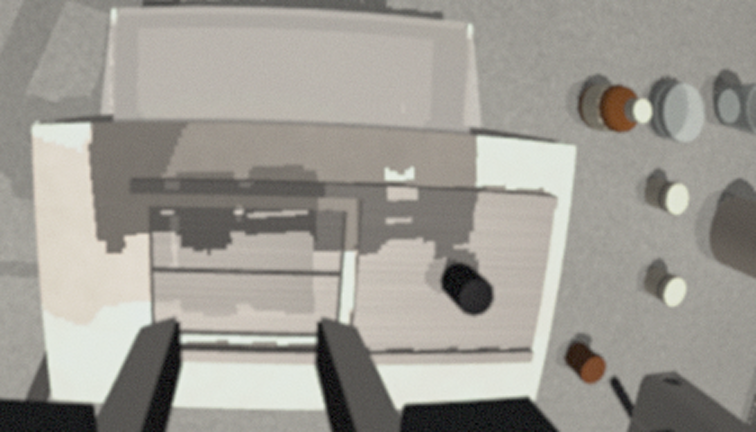

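Crop: the flap is shut again (seam at (245,270)) and two white pots remain. Going to the third.

Request:
step_arm([
  [-0.05,2,50,0,0],
  [-0.05,4,105,0,0],
  [-0.05,6,160,0,0],
  [0.1,8,215,0,0],
  [0.1,9,270,40,0],
  [0.1,10,325,90,0],
  [0.1,11,380,140,0],
  [0.1,12,417,188,0],
  [0.1,12,417,188,0],
  [0.1,12,417,188,0],
  [0.1,12,417,188,0],
])

```text
time: 20.5
tool_pos: [0.5436, 0.2524, 0.1335]
ee_rot: [3.141, 0.003, 3.095]
wrist_force: [-0.6, 0.4, 0.8]
width: 0.0521
```

```bash
python3 look.py w8.png w
```

```text
{'time': 20.5, 'tool_pos': [0.544, 0.252, 0.134], 'ee_rot': [3.141, 0.003, 3.095], 'wrist_force': [-0.551, 0.385, 0.755], 'width': 0.052}
net [0.544 0.252 0.017] 0.73
blob 139 [185. 203.] [0.639 0.267 0.04 ]
blob 49 [180. 216.] [0.607 0.277 0.04 ]
blob 53 [221. 277.] [0.46  0.174 0.04 ]
blob 145 [147. 284.] [0.444 0.349 0.04 ]
wrist
blob 40 [278. 185.] [0.522 0.254 0.04 ]
blob 29 [397. 197.] [0.538 0.36  0.04 ]
blob 26 [383. 204.] [0.543 0.347 0.04 ]
```

View pics/w8.png

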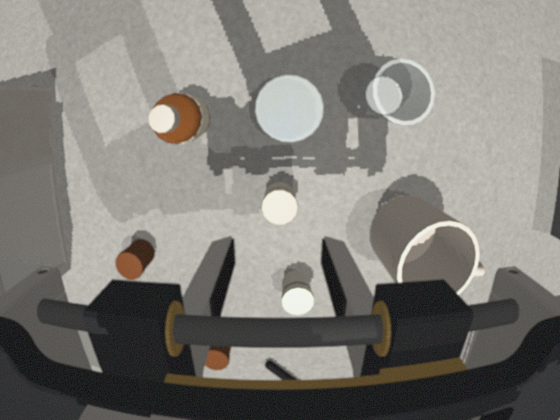

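Wrist picture: the lid at (280,207) is centred, and the net agrees at (0.544, 0.252). Grasp and carry.

Request:
step_arm([
  [0.1,0,0,55,0],
  [0.1,0,0,105,0],
  [0.1,0,0,118,0],
  [0.1,0,0,118,0],
  [-1,0,0,118,0],
  [-1,0,0,118,0],
  [-1,0,0,118,0],
  [-1,0,0,80,0],
  [-1,0,0,20,0],
  [-1,0,0,-40,0],
  [-1,0,0,-100,0],
  [-1,0,-20,-160,0],
  [-1,-2,-75,-188,0],
  [-1,-3,-130,-188,0],
  [-1,-5,-185,-188,0],
  [-1,-7,-240,-188,0],
  [-1,-9,-295,-188,0],
  [-1,-10,-350,-188,0],
  [-1,-12,-400,-188,0],
  [-1,-12,-417,-188,0],
])

```text
time: 23.2
tool_pos: [0.5349, -0.1663, 0.319]
ee_rot: [3.142, -0.001, 3.093]
wrist_force: [-0.2, 1.2, 0.1]
width: 0.0318
```

Request:
step_arm([
  [-1,0,0,40,0],
  [-1,0,0,61,0],
  [-1,0,0,71,0],
  [-1,0,0,79,0],
  [-1,0,0,87,0],
  [-1,0,0,95,0],
  [-1,0,0,103,0],
  [-1,0,0,111,0],
  [-1,0,0,119,0],
  [-1,0,0,127,0],
  [-1,0,0,131,0],
  [-1,0,0,131,0],
  [-0.05,0,0,131,0],
  [-0.05,0,0,131,0],
  [-0.05,0,0,131,0],
  [-0.05,0,0,131,0],
  [-0.05,0,0,95,0],
  [-0.05,0,0,50,0],
  [-0.05,0,0,0,0],
  [-0.05,0,0,0,0],
])

```text
time: 25.7
tool_pos: [0.537, -0.1644, 0.3254]
ee_rot: [-3.138, 0.01, 3.097]
wrist_force: [1.2, -0.2, 0.2]
width: 0.0449
```

Run:
```python
from look import *
st()
p=cams.snapshot("wrist"); save(p,"w9.png",(140,60,560,300),1.8)
for r in models.pinpoint(p,"pot1_c"): print(np.round(r["position"],3),round(r["p"],2))
```

```text
{'time': 25.7, 'tool_pos': [0.537, -0.164, 0.325], 'ee_rot': [-3.138, 0.01, 3.097], 'wrist_force': [1.177, -0.2, 0.192], 'width': 0.045}
[ 0.544 -0.069  0.265] 0.66
```

View pics/w9.png

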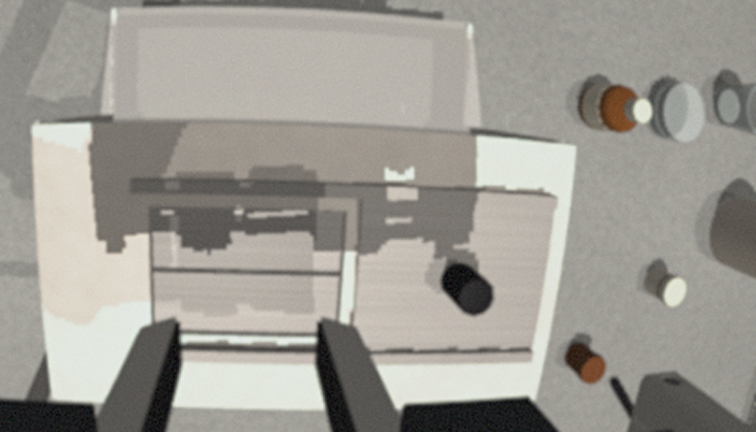

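Crop: the flap is shut, and one white pot remains at (672,290), unmoved. Going to it.

Request:
step_arm([
  [-0.05,-10,50,0,0],
  [-0.05,-20,105,0,0],
  [-0.05,-30,160,0,0],
  [0.1,-40,215,0,0],
  [0.1,-50,270,30,0],
  [0.1,-60,325,80,0],
  [0.1,-72,380,130,0],
  [0.1,-83,434,188,0],
  [0.1,-83,434,188,0],
  [0.1,-83,434,188,0],
  [0.1,-83,434,188,0],
])

```text
time: 27.18
tool_pos: [0.6377, 0.2653, 0.131]
ee_rot: [-3.141, -0.001, 3.096]
wrist_force: [0.0, -0.7, -0.4]
width: 0.0518
```

```bash
sed -i 's/pots(w,100)/pots(w,150)/' look.py; python3 look.py w10.png w
python3 - <<'E'
import cv2,numpy as np
a=cv2.imread("pics/w8.png");b=cv2.imread("pics/w10.png")
t=a[186:228,258:302]; r=cv2.matchTemplate(b[150:270,220:340],t,cv2.TM_CCOEFF_NORMED); _,m,_,l=cv2.minMaxLoc(r)
print("match",m,l[0]+220+22,l[1]+150+21,"vs 280 207")
E
```

```text
{'time': 27.175, 'tool_pos': [0.638, 0.265, 0.131], 'ee_rot': [-3.141, -0.001, 3.096], 'wrist_force': [0.013, -0.654, -0.364], 'width': 0.052}
blob 47 [175. 166.] [0.732 0.293 0.04 ]
blob 61 [221. 277.] [0.46  0.175 0.04 ]
nettop [ 0.585  0.384 -0.002] 0.16
wrist
blob 392 [138.   9.] [0.448 0.15  0.04 ]
blob 40 [84. 16.] [0.44  0.091 0.04 ]
blob 137 [101.  22.] [0.452 0.111 0.04 ]
blob 30 [79. 24.] [0.448 0.086 0.04 ]
blob 263 [353. 135.] [0.575 0.331 0.04 ]
blob 26 [298. 159.] [0.594 0.283 0.04 ]
match 0.9883434176445007 281 211 vs 280 207
```

The template match (0.99) puts the lid at (281,211), as with the others. Grasp and carry.

Request:
step_arm([
  [0.1,-2,0,55,0],
  [0.1,-2,0,105,0],
  [0.1,-2,0,118,0],
  [0.1,-2,0,118,0],
  [-1,-2,0,118,0],
  [-1,-2,0,118,0],
  [-1,-2,0,118,0],
  [-1,-2,0,80,0],
  [-1,-2,0,20,0],
  [-1,-2,0,-40,0],
  [-1,-2,0,-100,0],
  [-1,0,-20,-160,0],
  [-1,12,-75,-188,0],
  [-1,24,-130,-188,0],
  [-1,34,-185,-188,0],
  [-1,45,-240,-188,0],
  [-1,56,-295,-188,0],
  [-1,67,-350,-188,0],
  [-1,78,-405,-188,0],
  [-1,83,-434,-188,0],
])

```text
time: 29.88
tool_pos: [0.5342, -0.1663, 0.3197]
ee_rot: [-3.141, 0.0, 3.093]
wrist_force: [-0.4, 0.5, -0.8]
width: 0.0313
```

Request:
step_arm([
  [-1,0,0,30,0],
  [-1,0,0,61,0],
  [-1,0,0,71,0],
  [-1,0,0,79,0],
  [-1,0,0,87,0],
  [-1,0,0,95,0],
  [-1,0,0,103,0],
  [-1,0,0,111,0],
  [-1,0,0,119,0],
  [-1,0,0,127,0],
  [-1,0,0,131,0],
  [-1,0,0,131,0],
  [-0.05,0,0,131,0],
  [-0.05,0,0,131,0],
  [-0.05,0,0,131,0],
  [-0.05,0,0,131,0],
  [-0.05,0,0,95,0],
  [-0.05,0,0,50,0],
  [-0.05,0,0,0,0],
  [-0.05,0,0,0,0],
])

```text
time: 32.38
tool_pos: [0.537, -0.1645, 0.3255]
ee_rot: [-3.138, 0.011, 3.096]
wrist_force: [0.9, -0.4, 0.9]
width: 0.0445
```

Run:
```python
from look import *
o=st(); print(np.round(o["joint_positions"],2))
p=cams.snapshot("wrist"); s=cams.snapshot("side")
a=cv2.resize(p["pixels"][60:300,140:560,::-1],(480,274)); b=cv2.resize(s["pixels"][90:330,150:430,::-1],(320,274))
cv2.imwrite("pics/m1.png",np.hstack([a,b]))
for l in("lever_grip","pot1_c"):
  for q in(p,s):
    for r in models.pinpoint(q,l): print(l,np.round(r["position"],3),round(r["p"],2))
```

```text
{'time': 32.375, 'tool_pos': [0.537, -0.164, 0.325], 'ee_rot': [-3.138, 0.011, 3.096], 'wrist_force': [0.863, -0.418, 0.882], 'width': 0.044}
[-0.4   0.11  1.11  0.    1.91 -1.92]
lever_grip [ 0.616 -0.326  0.276] 0.94
lever_grip [ 0.443  0.358 -0.007] 0.47
lever_grip [ 0.62  -0.326  0.274] 0.45
pot1_c [ 0.534 -0.166  0.247] 0.22
```

View pics/m1.png

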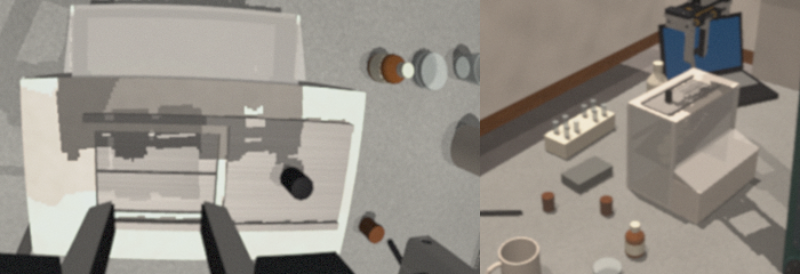

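Left crop: the flap is shut. Right (side view): no white pots remain on the bench, only the two brown ones, the bottle and the dishes. Moving above the lever grip (about (0.617, -0.326, 0.276)) and turning 90°.

Request:
step_arm([
  [-0.1,0,-10,-40,10],
  [-0.1,-10,-30,-40,20],
  [-0.1,-20,-50,-40,30],
  [-0.1,-35,-70,-40,40],
  [-0.1,-50,-90,-40,50],
  [-0.1,-65,-110,-40,60],
  [-0.1,-75,-130,-40,70],
  [-0.1,-82,-145,-40,80],
  [-0.1,-88,-157,-40,90],
  [-0.1,-88,-157,-40,90],
  [-0.1,-88,-157,-40,90],
])

```text
time: 34.05
tool_pos: [0.616, -0.3242, 0.3587]
ee_rot: [-3.14, -0.001, 1.528]
wrist_force: [0.5, 0.4, 0.3]
width: 0.042
```

Run:
```python
from look import *
st()
p=cams.snapshot("wrist"); save(p,"w11.png")
for l in("lever_grip","lever_hinge"):
    for r in models.pinpoint(p,l): print(l,np.round(r["position"],3),round(r["p"],2))
```

```text
{'time': 34.05, 'tool_pos': [0.616, -0.324, 0.359], 'ee_rot': [-3.14, -0.001, 1.528], 'wrist_force': [0.455, 0.394, 0.278], 'width': 0.042}
lever_grip [ 0.619 -0.327  0.277] 0.55
lever_hinge [ 0.618 -0.325  0.275] 0.62
```

View pics/w11.png

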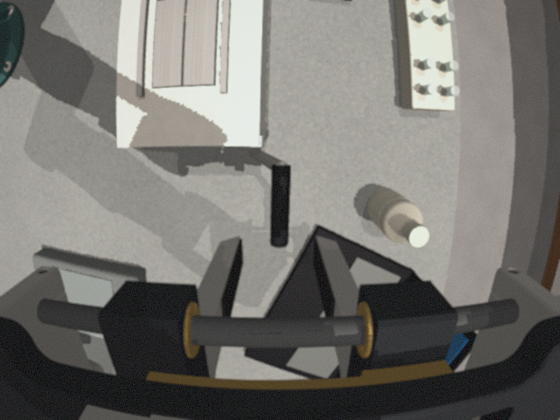

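Wrist picture: the grip bar (281, rows 165–245) lies straight between the fingers. Lowering, gripping and pulling along the arc.

Request:
step_arm([
  [-0.1,0,1,55,0],
  [-0.1,0,1,95,0],
  [-0.1,0,1,103,0],
  [-0.1,0,1,103,0],
  [-1,0,1,103,0],
  [-1,0,1,103,0],
  [-1,0,1,103,0],
  [-1,0,1,103,0],
  [-1,0,-12,100,0],
  [-1,0,-25,99,0],
  [-1,0,-38,99,0],
  [-1,0,-51,100,0],
  [-1,0,-63,103,0],
  [-1,0,-76,107,0],
  [-1,0,-88,112,0],
  [-1,0,-91,113,0],
  [-1,0,-91,113,0],
  [-1,0,-91,113,0],
])

```text
time: 36.45
tool_pos: [0.5291, -0.3193, 0.2497]
ee_rot: [3.13, 0.0, 1.528]
wrist_force: [7.0, 3.8, 6.4]
width: 0.015
```

Run:
```python
from look import *
st()
s=cams.snapshot("side"); w=cams.snapshot("wrist"); 
a=cv2.resize(w["pixels"][0:260,60:480,::-1],(440,272)); b=cv2.resize(s["pixels"][60:240,240:440,::-1],(302,272),interpolation=cv2.INTER_CUBIC)
cv2.imwrite("pics/m2.png",np.hstack([a,b]))
for q in(s,w):
    for r in models.pinpoint(q,"lever_grip"): print(np.round(r["position"],3),round(r["p"],2))
    for r in models.pinpoint(q,"pot1_c"): print("pot",np.round(r["position"],3),round(r["p"],2))
```

```text
{'time': 36.45, 'tool_pos': [0.529, -0.319, 0.25], 'ee_rot': [3.13, 0.0, 1.528], 'wrist_force': [7.039, 3.757, 6.361], 'width': 0.015}
[ 0.459  0.27  -0.   ] 0.69
[ 0.533 -0.316  0.266] 0.53
pot [ 0.546 -0.065  0.262] 0.43
[ 0.531 -0.316  0.27 ] 0.76
```

View pics/m2.png

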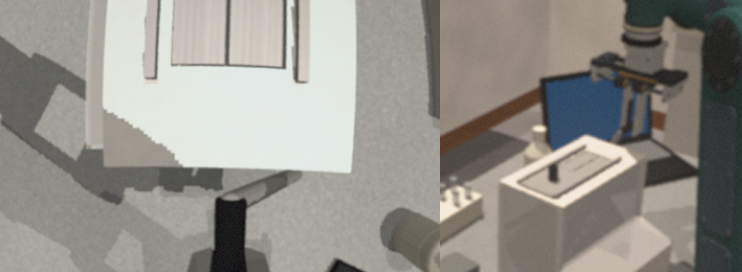

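Left crop: the fingers hold the bar at (232,225), drawn fully to the robot's side. TCP travel of 89 mm means about 0.70 rad. Holding a second or so for the pots to slide, then easing back.

Request:
step_arm([
  [-1,0,-2,1,0],
  [-1,0,-2,1,0],
  [-1,0,-2,1,0],
  [-1,0,-2,1,0],
  [-1,0,-2,1,0],
  [-1,0,-2,1,0],
  [-1,0,-2,1,0],
  [-1,0,-2,1,0],
  [-1,0,-2,1,0],
  [-1,0,-2,1,0],
  [-1,0,-2,1,0],
  [-1,0,-2,1,0],
])

```text
time: 38.25
tool_pos: [0.5275, -0.3192, 0.2489]
ee_rot: [3.129, 0.001, 1.529]
wrist_force: [7.7, 3.1, 6.3]
width: 0.0152
```

Run:
```python
from look import *
st()
t=cams.snapshot("top"); s=cams.snapshot("side")
a=cv2.resize(t["pixels"][190:320,280:480,::-1],(460,299),interpolation=cv2.INTER_CUBIC); b=cv2.resize(s["pixels"][120:300,220:440,::-1],(365,299),interpolation=cv2.INTER_CUBIC)
cv2.imwrite("pics/m3.png",np.hstack([a,b])[:,:800])
```

```text
{'time': 38.25, 'tool_pos': [0.527, -0.319, 0.249], 'ee_rot': [3.129, 0.001, 1.529], 'wrist_force': [7.669, 3.096, 6.331], 'width': 0.015}
```

View pics/m3.png

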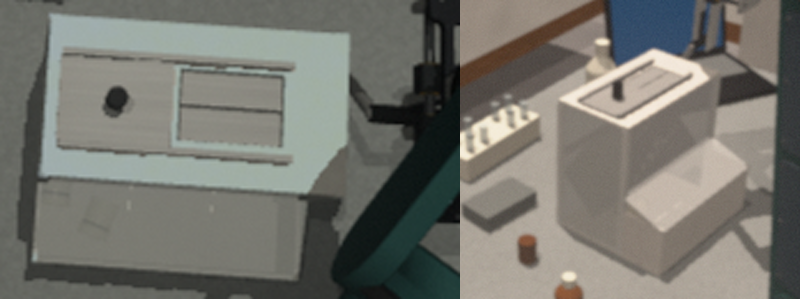

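The picture (the last of my 16) shows the flap shut and the lever drawn, with faint shapes under the bin cover near (100,215) in the left crop. I'll check for pots numerically by differencing this region against the first top picture, holding the lever a little longer first.

Request:
step_arm([
  [-1,0,0,0,0],
  [-1,0,0,0,0],
  [-1,0,0,0,0],
  [-1,0,0,0,0],
  [-1,0,0,0,0],
  [-1,0,0,0,0],
  [-1,0,0,0,0],
  [-1,0,0,0,0],
  [-1,0,0,0,0],
  [-1,0,0,0,0],
  [-1,0,0,0,0],
  [-1,0,0,0,0],
])

```text
time: 39.85
tool_pos: [0.5275, -0.3192, 0.2489]
ee_rot: [3.129, 0.001, 1.529]
wrist_force: [6.8, 3.4, 6.4]
width: 0.0148
```

Run:
```python
from look import *
t=cams.snapshot("top"); save(t,"t3.png")
a=cv2.imread("pics/top1.png").astype(float).mean(2); b=t["pixels"].astype(float).mean(2)
d=(b-a)[270:312,292:416]
print(np.round(cv2.resize(d,(31,14),interpolation=cv2.INTER_AREA)).astype(int))
for r in models.pinpoint(t,"pot1_c")+models.find_in(t,"pot1_c"): print(np.round(r["position"],3),round(r["p"],2))
s=cams.snapshot("side"); 
for r in models.pinpoint(s,"pot1_c")+models.find_in(s,"pot1_c"): print(np.round(r["position"],3),round(r["p"],2))
```

```text
[[  3   4   2   5   3   7   6   6   6   5   6  10   5   6   6   7   7   6
    7   6   8   6   7   7   7   7   8   8   8   8  -2]
 [  3   1  -1  -2  -1   6   5   5   6   6   6   6   6   5   6   6   6   6
    6   6   8   6   5   5   6   5   5   5   5   4 -15]
 [  4   3   4   2   2   6   4   2   5   6   8   8   6   6   6   6   6   6
    6   6   6   6   6   6   6   6   6   5   5   1 -12]
 [  4   6   5   4   4   6   3   3   4   3   9   9   6   6   6   7   6   6
    6   9   9   6   6   6   6   6   6   5   5  -4 -28]
 [  4   6   6   7   6   6   1   4   4   3   6   6   6   6   6   6   6   6
    6   6   7   6   6   6   6   6   6   5   5  -2 -31]
 [  4   6   6   6   6   4  -4   1   3   4   6   6   6   6   6   6   6   6
    6   6   6   6   5   6   6   6   5   6   5  -1 -34]
 [  4   6   7   6   6   3   3   1  -2   6   6   6   7   6   6   6   6   6
    6   6   6   5   6   6   6   5   6   5   5  -2 -35]
 [  5   6   6   6   6   5   5   4   3   6   6   6   6   6   6   6   6   6
    6   7   6   6   6   5   6   6   6   5   5  -5 -37]
 [  4   6   6   6   6   6   6   6   5   6   6   6   6   6   6   6   6   5
    6   6   6   6   6   6   6   6   6   5   5 -10 -39]
 [  5   6   6   7   6   6   6   6   7   6   6   6   6   6   6   6   6   6
    6   5   6   6   6   6   6   6   6   5   5 -12 -40]
 [  5   6   6   6   6   6   7   6   6   6   6   6   6   6   5   6   6   6
    6   6   6   5   6   6   5   6   5   5   5 -15 -40]
 [  4   5   5   5   5   5   5   6   6   6   6   6   6   6   6   6   6   6
    6   6   6   6   5   5   6   5   6   5   5 -16 -40]
 [  3   3   3   3   3   3   3   3   3   4   3   4   4   5   5   5   6   5
    5   6   6   6   5   5   5   5   5   5   3 -27 -40]
 [  4   4   3   3   4   3   3   3   3   3   3   3   3   3   3   3   3   3
    3   3   2   3   3   3   4   4   4  -2  -4 -44 -40]]
[ 0.723  0.025 -0.001] 0.65
[ 0.585  0.384 -0.002] 0.26
[ 0.534 -0.28   0.265] 0.45
```

Fresh shapes show in the bin region (at least two pots visible; others may be hidden under the cabinet). Checking the hopper through the clear left side against the view before the pull.

Run:
```python
from look import *
s=cams.snapshot("side"); 
m=cv2.imread("pics/m1.png")[:,480:].astype(float).mean(2)
n=cv2.resize(s["pixels"][90:330,150:430,::-1],(320,274)).astype(float).mean(2)
o=np.array([.536,-.165]);bx=np.array([.999,-.045]);by=np.array([.045,.999])
def q(x,y,z):
    u=proj(s,np.r_[o+bx*x+by*y,z]); return ((u-[150,90])*[320/280,274/240]).round().astype(int)
for c in[(-.06,.15,.23),(.07,.15,.23),(-.06,.15,.1),(.07,.15,.1),(-.06,.15,.03),(.07,.15,.03),(-.14,.15,.03)]: print(c,q(*c))
d=n-m; r=d[90:222,140:280]
print(np.round(cv2.resize(r,(28,22),interpolation=cv2.INTER_AREA)).astype(int))
```

```text
(-0.06, 0.15, 0.23) [197 126]
(0.07, 0.15, 0.23) [151 107]
(-0.06, 0.15, 0.1) [193 174]
(0.07, 0.15, 0.1) [151 154]
(-0.06, 0.15, 0.03) [192 198]
(0.07, 0.15, 0.03) [151 177]
(-0.14, 0.15, 0.03) [219 211]
[[  4   4   4   4   4   4   4   4   4   4   4   6  16  26  37  60  73  60
   73  91  84  36   6   3   3   2   1   0]
 [  4   4   5   4   4   4   4   5   4   4   7  11  36  56  50  51  74  92
   71  31   7   4   4   3   2   1   1   0]
 [  4   4   4   4   4   5   5   5   5   4  14  48  52  44  55  88  72  32
    8   6   5   5   4   3   2   2   2   3]
 [  4   4   3   3   4   4   5   5   4   4   5   5  17  60  70  33   8   4
    7   9  11  11   5   4   4   4   4   4]
 [  4   4   3   3   4   4   4   4   4   4   4   4   3   1   5   6   2   4
   11  19  15   6   3   4   4   4   4   3]
 [  4   4   3   3   3   4   3   4   4   5   5   3  -2  -2   6   3   4   7
    6   9   5   3   3   3   2   2   0  -3]
 [  4   3   3   3   4   3   2   4   5   5   3   2  -1   0   3   5   8   5
    0  -7  -1   3   3  -6 -16 -17 -18 -18]
 [  4   3   3   3   3   0   4   5   4   1   1   1   0   0   5   8   5  -1
  
[... 979 characters left out ...]
  4   4   3   3   3   2   3   4   3   4   3   3   4   3   5   5   4   4
    3   3   3   4   2   3   2  -3 -26   8]
 [  5   4   4   3   3   3   3   3   4   3   3   3   3   3   3   3   3   3
    3   3   2   3   2   3  21   7 -50 -37]
 [  4   4   4   4   4   3   3   3   3   3   3   4   3   4   4   4   3   3
    3   2   3   3   6  39  55  61  19 -51]
 [  4   4   4   4   4   4   3   3   3   3   3   4   4   4   3   4   3   3
    3   3   3  16  49  64  65  64  62  18]
 [  4   4   4   4   4   4   4   4   4   3   2   2   3   3   4   4   3   4
    3   7  34  61  65  59  44  25  13  33]
 [  4   4   4   4   4   4   4   4   4   5   4   3   3   3   4   3   3   3
    3  32  57  55  24   9   5   4   4   4]]
```

Request:
step_arm([
  [-1,0,4,-2,0],
  [-1,0,10,-5,0],
  [-1,0,16,-7,0],
  [-1,0,22,-9,0],
  [-1,0,28,-11,0],
  [-1,0,35,-12,0],
  [-1,0,41,-14,0],
  [-1,0,47,-15,0],
  [-1,0,54,-15,0],
  [-1,0,60,-15,0],
  [-1,0,67,-15,0],
  [-1,0,73,-14,0],
  [-1,0,80,-14,0],
  [-1,0,86,-13,0],
  [-1,0,92,-11,0],
  [-1,0,95,-11,0],
  [-1,0,96,-11,0],
  [-1,0,96,-11,0],
  [-1,0,96,-11,0],
])

```text
time: 42.58
tool_pos: [0.6175, -0.3254, 0.2556]
ee_rot: [-3.138, -0.0, 1.524]
wrist_force: [-6.2, -2.2, -4.4]
width: 0.0154
```

Run:
```python
from look import *
st()
s=cams.snapshot("side"); w=cams.snapshot("wrist")
for r in models.pinpoint(w,"lever_grip")+models.pinpoint(s,"lever_grip"): print(np.round(r["position"],3),round(r["p"],2))
m=cv2.imread("pics/m1.png")[:,480:].astype(float).mean(2)
n=cv2.resize(s["pixels"][90:330,150:430,::-1],(320,274)).astype(float).mean(2)
np.save("home.npy",n)
r=(n-m)[100:217,140:230]
print(np.round(cv2.resize(r,(30,39),interpolation=cv2.INTER_AREA)).astype(int))
```

```text
{'time': 42.575, 'tool_pos': [0.618, -0.325, 0.256], 'ee_rot': [-3.138, -0.0, 1.524], 'wrist_force': [-6.241, -2.237, -4.423], 'width': 0.015}
[ 0.616 -0.326  0.276] 0.7
[ 0.62  -0.322  0.275] 0.59
[[ 5  6  6 ... 93 92 81]
 [ 7  7  7 ... 88 59 24]
 [ 6  6  7 ... 36 11  6]
 ...
 [ 8  8  7 ...  6  5  5]
 [ 7  6  7 ...  5  5  5]
 [ 7  7  7 ...  4  5  5]]
```

Run:
```python
import numpy as np,cv2
m=cv2.imread("pics/m1.png")[:,480:].astype(float).mean(2);n=np.load("home.npy")
r=(n-m-6)[105:217,144:224]
for row in cv2.resize(r,(32,37),interpolation=cv2.INTER_AREA).round().astype(int): print("".join("%3d"%v if abs(v)>2 else "  ." for v in row))
```

```text
.  .  .  .  .  .  .  .  .  .  .  .  .  .  .  .  .  .  .  3 18 35 30 31 30 46 62 74 88 86 74 48
  .  .  .  .  .  .  .  .  .  .  .  .  .  .  .  .  .  .  .  .  .  .  . 20 61 82 86 86 75 49 19  3
  .  .  .  .  .  .  .  .  .  .  .  .  .  .  .  .  .  .  .  .  .  .  .  4 15 33 54 47 19  3  .  .
  .  .  .  .  .  .  .  .  .  .  .  .  .  .  .  .  .  .  .  .  .  .  .  .  .  .  .  .  .  .  .  .
  .  .  .  .  .  .  .  .  .  .  .  .  .  .  .  .  .  .  .  .  .  .  .  . -7 -7  .  .  .  .  .  .
  .  .  .  .  .  .  .  .  .  .  .  .  .  .  .  .  .  .  .  .  .  . -3 -7-12 -8  .  .  .  .  .  .
  .  .  .  .  .  .  .  .  .  .  .  .  . -3  . -3  .  .  .  .  .  . -7 -5 -5 -5  .  .  .  .  .  .
  .  .  .  .  .  .  .  .  .  .  .  .  .  .  .  .  .  .  .  .  . -4 -6 -6 -5 -4  .  .  .  .  .  .
  .  .  .  .  .  .  .  .  .  .  .  .  .  .  .  .  .  . -4  .  .  . -4 -8 -7 -7 -3  .  .  .  .  .
  .  .  .  .  .  .  .  .  .  .  .  .  .  .  .  .  .  . -5  .  . -3 -8 -6 -7 -5  .  .  .  .  .  .
  .  .  .  .  .  .  .  .  .  .  .  .  .  .  .  . -7 -9 -8  .  . -4 -5 -4  .  .  .  .  .  .  .  .
  .  .  .  .  .  .  .  .  .  .  .  
[... 1786 characters left out ...]
  .  .  .  .  .  .  .
  .  .  .  .  .  .  .  .  .  .  .  .  .  .  .  .  .  .  .  .  .  .  .  .  .  .  .  .  .  .  .  .
  .  .  .  .  .  .  .  .  .  .  .  .  .  .  .  . -3  .  .  .  .  .  .  .  .  .  .  .  .  .  .  .
  .  .  .  .  .  .  .  .  .  .  .  .  .  .  .  .  .  .  .  .  .  .  .  .  .  .  .  .  .  .  .  .
  .  .  .  .  .  .  .  .  .  .  .  .  .  . -3  .  .  .  .  .  .  .  .  .  .  .  .  .  .  .  .  .
  .  .  .  .  .  .  .  .  .  .  .  .  .  .  .  .  .  .  .  .  .  .  .  .  .  .  .  .  .  .  .  .
  .  .  .  .  .  .  .  .  .  .  .  .  .  .  .  .  .  .  .  .  .  .  .  .  .  .  .  .  .  .  .  .
  .  .  .  .  .  .  .  .  .  .  .  .  .  .  .  .  .  .  .  .  . -3  .  .  .  .  .  .  .  .  .  .
```

The difference image shows the white patches gone from the hopper (two patches, each about two pots tall) and no new white in it. The lever presses on its home stop (-6 N). Releasing it and going to the shutter knob.

Request:
step_arm([
  [-0.1,0,-2,0,0],
  [-0.1,0,-2,0,0],
  [-0.1,0,-2,0,0],
  [-0.1,0,-2,-50,0],
  [-0.1,0,-2,-95,0],
  [-0.1,20,-10,-95,-10],
  [-0.1,50,-20,-95,-20],
  [-0.1,80,-30,-95,-30],
  [-0.1,110,-40,-95,-40],
  [-0.1,140,-50,-95,-50],
  [-0.1,170,-60,-95,-60],
  [-0.1,200,-70,-95,-70],
  [-0.1,230,-80,-95,-80],
  [-0.1,255,-88,-95,-90],
  [-0.1,255,-88,-95,-90],
  [-0.1,255,-88,-50,-90],
  [-0.1,255,-88,-10,-90],
  [-0.1,255,-88,5,-90],
  [-0.1,255,-88,5,-90],
])

```text
time: 45.15
tool_pos: [0.5432, -0.0668, 0.252]
ee_rot: [-3.141, 0.001, 3.094]
wrist_force: [-0.1, 0.0, 0.5]
width: 0.0422
```

Run:
```python
from look import *
st()
w=cams.snapshot("wrist"); save(w,"w12.png"); s=cams.snapshot("side")
for l in("shutter_knob","lever_grip","mouth"):
    for r in models.pinpoint(w,l)+models.pinpoint(s,l): print(l,np.round(r["position"],3),round(r["p"],2))
```

```text
{'time': 45.15, 'tool_pos': [0.543, -0.067, 0.252], 'ee_rot': [-3.141, 0.001, 3.094], 'wrist_force': [-0.065, 0.016, 0.476], 'width': 0.042}
shutter_knob [ 0.545 -0.069  0.264] 0.67
shutter_knob [ 0.541 -0.065  0.262] 0.92
lever_grip [ 0.62  -0.323  0.276] 0.55
mouth [ 0.534 -0.166  0.245] 0.84
mouth [ 0.535 -0.166  0.245] 0.77
```

Lever home (0.620, -0.323, 0.276), knob between the fingers. Gripping and sliding shut.

Request:
step_arm([
  [-1,0,0,0,0],
  [-1,0,0,0,0],
  [-1,0,0,0,0],
  [-1,0,-12,0,0],
  [-1,0,-30,0,0],
  [-1,0,-48,0,0],
  [-1,0,-66,0,0],
  [-1,0,-84,0,0],
  [-1,0,-95,0,0],
  [-1,0,-100,0,0],
  [-1,0,-101,0,0],
  [-1,0,-101,0,0],
  [-1,0,-101,0,0],
])

```text
time: 47.18
tool_pos: [0.5361, -0.1658, 0.2514]
ee_rot: [3.137, -0.005, 3.097]
wrist_force: [-6.4, 8.1, 2.5]
width: 0.0178
```

Travel was 100 mm and it ended against the stop (8 N). Releasing and backing off.

Request:
step_arm([
  [-0.1,0,0,0,0],
  [-0.1,0,0,0,0],
  [-0.1,0,0,0,0],
  [-0.1,0,0,-40,0],
  [-0.1,0,0,-90,0],
  [-0.1,0,0,-130,0],
  [-0.1,50,40,-150,0],
  [-0.1,100,80,-150,0],
  [-0.1,130,130,-150,0],
  [-0.1,130,180,-150,0],
  [-0.1,130,200,-150,0],
  [-0.1,130,200,-150,0],
])

```text
time: 48.68
tool_pos: [0.4175, 0.0394, 0.4018]
ee_rot: [-3.141, 0.001, 3.099]
wrist_force: [-0.2, -1.1, -0.9]
width: 0.0425
```

Run:
```python
from look import *
st()
t=cams.snapshot("top"); s=cams.snapshot("side"); w=cams.snapshot("wrist")
for l in("shutter_knob","lever_grip","tall_bottle","beaker","dishes","mug","slide_case"):
    print(l,[(np.round(r["position"],3).tolist(),round(r["p"],2)) for q in(t,s,w) for r in models.pinpoint(q,l)])
print("pots",[(np.round(r["position"],3).tolist(),round(r["p"],2)) for q in(t,s,w) for r in models.pinpoint(q,"pot1_c")])
a=cv2.imread("pics/top1.png").astype(float).mean(2);b=t["pixels"].astype(float).mean(2)
print("knob/shutter region diff",np.abs(b-a)[215:260,340:412].mean())
r=(b-a)[266:292,292:352]; r-=np.median(r)
for row in r[::2,::2].round().astype(int): print("".join("%4d"%v if abs(v)>2 else "   ." for v in row))
```

```text
{'time': 48.675, 'tool_pos': [0.418, 0.039, 0.402], 'ee_rot': [-3.141, 0.001, 3.099], 'wrist_force': [-0.18, -1.149, -0.879], 'width': 0.042}
shutter_knob [([0.536, -0.166, 0.264], 0.94), ([0.538, -0.165, 0.266], 0.75), ([0.536, -0.171, 0.262], 0.86), ([0.585, 0.385, 0.001], 0.41)]
lever_grip [([0.618, -0.322, 0.276], 0.64), ([0.726, 0.023, 0.002], 0.55), ([0.619, -0.325, 0.276], 0.44)]
tall_bottle [([0.457, 0.171, -0.002], 0.6), ([0.461, 0.169, 0.002], 0.73), ([0.444, 0.358, -0.001], 0.56), ([0.585, 0.387, -0.001], 0.49), ([0.538, -0.166, 0.262], 0.28)]
beaker [([0.448, 0.362, 0.001], 0.86), ([0.443, 0.356, -0.002], 0.85), ([0.442, 0.356, -0.001], 0.75)]
dishes [([0.459, 0.269, 0.003], 0.97), ([0.455, 0.266, -0.002], 0.68), ([0.457, 0.266, 0.0], 0.9)]
mug [([0.583, 0.384, 0.002], 0.57), ([0.584, 0.384, 0.001], 0.84)]
slide_case [([0.722, 0.024, -0.002], 0.56), ([0.726, 0.023, 0.004], 0.96), ([0.727, 0.02, 0.004], 0.65)]
pots []
knob/shutter region diff 14.323353909465022
  53  52  63  62  54  65  64  72  17 -45 -41 -59 -57 -58 -58 -56 -57  64  75  75  76  75  76  76  75  77  74  75 
[... 759 characters left out ...]
 -4 -18 -27  -8  -4   .   .  -3   .   .   .  -7 -15 -14  -9   .  58  73  73  73  71  73  73  74
  52  56 -12  -6  -3  -5  -4 -18 -27  -6  -3   .  -3   .  -3   .   .  -7 -13 -16 -12  -9   8  72  73  73  73  73  73  71
  53  48  -9  -5   .  -3  -5 -17 -27  -5  -3   .  -3  -3   .   .   .  -8 -11 -14  -9 -11  -8  72  71  71  72  72  71  73
  55  48  -8   .  -3   .  -4 -20 -26  -5   .   .   .   .   .   .   .  -7  -9 -20 -15 -17 -12  72  73  70  74  73  72  73
  56  41  -4   .   .   .  -5 -21 -29  -5   .   .   .   .   .   .   .  -7  -9 -19 -15 -17  -6  71  73  72  71  72  73  73
  55  35   .   .   .   .  -3 -19 -27   .   .   .   .   .   .   .   .  -6  -8 -21 -16 -16   .  74  73  71  73  71  72  73
```

Shutter and lever check out, and the bystanders are unmoved. One last cross-check on the bin: w2 (before any pots) and w12 (after tipping) were taken from the same pose.

Run:
```python
import numpy as np,cv2
a=cv2.imread("pics/w2.png").astype(float).mean(2);b=cv2.imread("pics/w12.png").astype(float).mean(2)
d=cv2.GaussianBlur(b-a,(5,5),0)[50:185,85:385]; d-=np.median(d)
for row in cv2.resize(d,(50,27),interpolation=cv2.INTER_AREA).round().astype(int): print("".join("%4d"%v if abs(v)>2 else "   ." for v in row))
```

```text
.   .   .   .   .   .   .  -3   .   .   .   .  -5  -9  -7  -4  -4   .   .   3   4   .   .   6   .   .   4   4   .   4 -14 -12  -9  -9  -7  -7  -6  -6  -4  -3  -3   .   .   .   .  14  15   .   .   .
   .   .   .   .   .   .   .  -5  -3   .   3   .   .   .  -9  -9 -10 -14 -10 -10  -8  -7  -7  -4  -3  -3  -3   .   .  -3  -3  -4  -3  -5  -5  -6  -7  -7  -7  -9 -11 -11  -6   .   .   8  18   .   .   .
   .   .   .  -3  -3  -4  -4  -8  -5  -8  -6  -3   .   .   .   .   .   .   .   .   .   .   .   .   .   .   .   .   .   .   .   .   .   .   .   .   .   .   .   .   .   .  -7   .   .  11  20   .   .   .
   .   .   .  -3   .   .   .   .   .   .   .   .   .   .   .   .   .   .   .   .   .   .   .   .   .   .   .   .   .   .   .   .   .   .   .   .   .   .   .   .   .   .  -6   .   .  15  11   .   .   .
   .   .   .   .   .   .   .   .   .   .   .   .   .   .   .   .   .   .   .   .   .   .   .   .   .   .   .   .   .   .   .   .   .   .   .   .   .   .   .   .   .   .  -7   .   .  17   6   .   .   .
   .   .   .   .   .   .   .   .   .   .   .   .   .   .   .   .   .   .   .   .   .   .   .   .  
[... 3623 characters left out ...]
9   .   .   .   .   .   .   .   .   .   .   .   .   .   .   .   .   .   .   .   .   .   .   .   .
   5   .   .   .   .   .   .  -4  -3   .  -8 -11   .   .   .   .   .   .   .   .   .   .   .   .   3   7   .   .   .   .   .   .   .   .  -3   .   .   .   .   3   3   .   .   4   .   .   .   .   .   .
   .   .   .   .   .   .   .   .   .   .  -7   .   .   .   .   .  -3  -3   .   .  -3  -3   .  -3   .   .  -5  -7  -9  -7   .  -3   .  -6  -9 -12  -9  -7   .  16  16  13   7  11   .  -5   8  -4  10  -7
   .   .   .   .   .   .   .   .   .  -4 -20   .   .   .   .   .   .   .   .   .   .   .   .   .   3  10   7   7   6  -4   .   .   . -11 -14 -11   .   .   3   .   .   .   .   .   .   .  -5 -30 -21 -12
```

```bash
python3 -c "
from h import *
st(); print(robot.close_job())"
```

```text
{'time': 50.025, 'tool_pos': [0.417, 0.039, 0.401], 'ee_rot': [3.141, 0.0, 3.096], 'wrist_force': [-0.39, -0.722, -1.051], 'width': 0.042}
the job is handed in; nothing more can be done
None
```

I opened the shutter, pushed all four white pots through the flap, tipped them with the lever, eased it home and shut the shutter. The job is handed in at about 50 s of robot time. I couldn't count all four pots in the bin.

**What the last checks showed**
- **Flap:** the leaves were seen shut after each of the four pots, and no white pots were left on the bench.
- **Lever:** it was pulled about 0.7 rad, judged from the tool's travel. It was eased back at about 0.4 rad/s to its home stop and read home afterwards.
- **Shutter:** it slid 100 mm and ended against its stop. The knob then read at (0.537, -0.166), its first place.
- **Other things on the bench:** the bottle, beaker, dishes, mug and slide case read within about 5 mm of their start. The brown look-alikes were not touched.

**What is less sure**
- **Pots in the bin:** differencing the pictures before and after the pull shows the white patches gone from the hopper. It shows about two pot-like shapes under the front cover. The others would be out of sight under the cabinet, so "all four in the bin" rests on the hopper looking empty.
- **Trained networks:** they gave several false hits, such as pot or lever grip at the knob or dishes. I dropped those against the geometry.
- **Pictures:** I viewed all 16 allowed, so the checks after the tipping were numerical only.

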